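Sweep the laundry tablets into one rank against the tray's back stop

TASK

Make room in the organiser tray for a refill: take the hand squeegee from its drip dish, lower it into the tray on the open-front side of the five laundry tablets, and push them all together, as one group ahead of its straight face, to the back. Feel for the back stop, which is clamped wherever it was last left, and press the row square and snug against it for a moment, firmly but gently, as the tablets crumble if squeezed hard; keep the gripper off them. Then stand the squeegee back upright in its dish, and leave everything else alone.

Things in the scene. Friction and masses are not known exactly. Their poses are not given: they have to be found in the camera images.
- tray: grey organiser tray fixed to the worktop. Origin under it on the worktop, +x to the back, z up. Floor top at z = 0.004, from the open front edge (towards the robot) at x = -0.135 to x = 0.115. Side rims: inner faces at y = +/-0.108, tops at z = 0.020. Across its back part stands a yellow sliding back stop, parallel to y, top at z = 0.023, on the steel guides.
- guides: two steel guide rods along the tray's sides with the yellow back stop that they carry, clamped tight. Origin on the tray floor at the back, at the tray's (0.115, 0, 0.004), same axes. The stop's front face is left anywhere from x = -0.045 to -0.010 here; where is not measured, only felt or seen. A push of 6 to 12 N is snug; tablets crumble if over 15 N.
- squeegee: twin-lip hand squeegee, 0.22 kg, same both ways round. Origin under its middle, y along its 200 mm length, x through its thickness. Black lips and silver channel form two flat straight faces at x = +/-0.014, z = 0 to 0.030. Orange grip bar on top, 22 mm (x) by 120 mm (y), z = 0.040 to 0.074: grip it from above across x, mid-length. It stands by itself on its lips, which are stiff.
- dish: white drip dish fixed to the worktop, right or left of the tray; the squeegee stands in it. Outside 64 (x) x 234 (y) x 14 mm, walls and floor 4 mm, so inside 56 x 226 mm with the floor at z = 0.004. Origin under its middle; y along its length, roughly along world x.
- basket: green peg basket, fixed, 120 (x) x 200 (y) x 55 mm high with pegs in it up to 60 mm; on the other side of the tray from the dish. Origin under its middle.
- softener: white bottle, blue cap, 72 mm across, 190 mm high; origin under its middle. Leave alone.
- detergent: white bottle, red cap, 80 mm across, 170 mm high; origin under its middle. Leave alone.
- salts: green jar, white lid, 68 mm across, 90 mm high; origin under its middle. Leave alone.
- cup: blue dosing cup, 56 mm across, 50 mm high; origin under its middle. Leave alone.
- soap: cream bar of soap 55 x 85 x 28 mm; origin under its middle. Leave alone.
- peg: wooden clothes peg 72 x 10 x 12 mm, lying; origin under its middle. Leave alone.
- brush: wooden scrubbing brush 45 x 130 x 40 mm, bristles down; origin under its middle. Leave alone.
- tablet1: pressed laundry tablet, blue below with a white top, 26 (x) x 32 (y) x 15 mm, 18 to 35 g, lying flat on the tray floor. Origin under its middle; its x axis starts within 0.35 rad of the tray's, so its 26 mm depth ends up between squeegee and stop. First from the tray's -y side. Brittle. All five slide together with 1 to 2 N.
- tablet2: pressed laundry tablet, blue below with a white top, 26 (x) x 32 (y) x 15 mm, 18 to 35 g, lying flat on the tray floor. Origin under its middle; its x axis starts within 0.35 rad of the tray's, so its 26 mm depth ends up between squeegee and stop. Second from the tray's -y side. Brittle. All five slide together with 1 to 2 N.
- tablet3: pressed laundry tablet, blue below with a white top, 26 (x) x 32 (y) x 15 mm, 18 to 35 g, lying flat on the tray floor. Origin under its middle; its x axis starts within 0.35 rad of the tray's, so its 26 mm depth ends up between squeegee and stop. Third from the tray's -y side. Brittle. All five slide together with 1 to 2 N.
- tablet4: pressed laundry tablet, blue below with a white top, 26 (x) x 32 (y) x 15 mm, 18 to 35 g, lying flat on the tray floor. Origin under its middle; its x axis starts within 0.35 rad of the tray's, so its 26 mm depth ends up between squeegee and stop. Fourth from the tray's -y side. Brittle. All five slide together with 1 to 2 N.
- tablet5: pressed laundry tablet, blue below with a white top, 26 (x) x 32 (y) x 15 mm, 18 to 35 g, lying flat on the tray floor. Origin under its middle; its x axis starts within 0.35 rad of the tray's, so its 26 mm depth ends up between squeegee and stop. Fifth from the tray's -y side. Brittle. All five slide together with 1 to 2 N.

How it is judged:
By the outcome, as a careful person would: the job done as asked, in the order asked, and still so for the second after the job is handed in, with the robot touching nothing.
It also fails if it takes over 72 s, if anything falls off the work surface, if the arm or the gripper's body presses on something with over 40 N, if the wrist force passes 120 N, or if a joint passes its speed limit or range.

ROBOT

A 6-joint arm with a two-finger parallel gripper is mounted at the origin on the work surface. World frame = base frame: x ahead of the robot, y to its left, z up, the work surface at z = 0. Lengths are in m, angles in degrees, forces in N, time in s.
With the tool pointing down it reaches from about 0.4 to 0.825 m from the base axis. Payload 7 kg.
Tool frame: the origin (TCP) lies on the centre line of the jaws, within the pads' length; the fingertips stand 19 mm ahead of it and the grasp point (between the pads) is the TCP (r.tip_extent is the distance from the TCP to the fingertips, in m); z points along the fingers, y is the line along which they close (so a half turn about z gives the same grasp; the last joint's range is limited). The gripper opens to 88 mm and grips with 3 to 60 N. Pads are 19 mm wide; open, the fingers measure 130 mm over their backs; the gripper's body (78 mm by 193 mm) begins 47 mm behind the grasp point.
Start: joints at [87.382, 20.546, 0.682, 0, -70.136, -16.507], TCP at [0.221, 0.638, 0.246] pointing down, gripper open.
Joint ranges: [-176.03, 176.03], [-82.01, 121.73], [-58.28, 71.71], [-173.87, 95.51], [-174.79, -0.11], [-173.66, 173.66]. Speed limits (degrees/s): [136.94, 136.94, 172.46, 180, 180, 180].

INTERFACE

Orientations are given as [roll, pitch, yaw] about the fixed x, y, z axes, in that order (R = Rz(yaw) Ry(pitch) Rx(roll)).
In Python, from plant import r gives the robot as it stands. The module is installed in compiled form; this text tells all that it offers.
- The arm moves only by the tool jog_arm, never from a script. Its argument "deltas" is a list that holds one entry, the list of rows, each a list of 5 numbers: the opening, from -1 (shut) to 1 (fully open), then the shift along the world's x, y, z in cm, then the turn about the world's z in rad. In form: [[[claw, dx, dy, dz, turn], ...]]. A call has 1 to 8 rows; each row shifts and turns the commanded pose from where the row before left it; what a row does not reach is not made up. A row lasts 1/8 s, in which the tool goes at most 62.5 mm and 10.7 degrees, less where a joint would pass 70% of its speed; a pose out of reach is approached as far as the arm can. A call with a gripper value outside its range is refused whole. The fingers move at their own pace and stop on an object; "force" is the grip in N (left out, the last holds). Time passes only in rows, so rows that do not move let the fingers close. It gives the time, the measured TCP pose, the force, the opening and the grip force at its end, in the units of the state.
- r.get_state(): the state, without advancing time (a new reading comes with each control period).
- r.capture(name): name is "side" or "top" or "wrist"; returns the picture (480x640x3 uint8, blue, green, red); there is no depth.
- r.camera_info(name): a dict with "fx", "fy", "cx", "cy" (pixels), "k1" (the pictures are not rectified: a ray, as slopes to the right and down, at radius r is drawn at 1 + k1 r^2 times it, then the intrinsics apply), "view" (4x4, takes a point from world to camera coordinates). Camera axes: x right, y up, looking along -z (the intrinsics and any distortion apply to the point x, -y, -z); pixel columns grow to the right and rows downward; lengths in m; the calibration is good to about 2 mm. A picture is of the moment at which its call begins: read the wrist's pose just before it. camera_info takes no time and is no camera call; for the wrist camera it gives the pose at the moment of the call.
- r.close_job(): hands the job in; it is judged then, once.
The state is a dict: "time_s": time; "joints": joint angles; "qd": joint speeds; "joint_torque": joint torques, N m; "tcp_pos": TCP position; "eef_rot": TCP orientation; "contact_force": force on the tool from outside, world axes, zero at the start; "moment": the same for the moment, N m; "gripper_width": finger opening in m; "gripper_force": force on a finger pad.
Only numpy, scipy, OpenCV 4.12 (cv2) and the standard library are available. Lean on these libraries where they do the work, as an engineer would, in place of code of your own. Each camera call takes 0.05 s, during which the arm holds its last target. There are 200 camera calls.

## Working session

There is one attempt and no reset: what is moved stays moved. The work goes in short steps, Python scripts to look and compute and a tool call to move; the robot and the scene stay as the last step left them, time stands still between calls to the robot, and variables do not carry over. Pictures are saved under pics/ and viewed, at most 10 in all, crops included, and the job is handed in when it is done.

Besides the shell and the picture viewer there is one more tool, called after "Request:" in YAML: its name, and indented under it one key for each argument. jog_arm: Moves the arm, as the interface text tells. Its arguments: {"type":"object","properties":{"deltas":{"type":"array"},"force":{"type":"number"}},"required":["deltas"]}

```bash
mkdir -p pics; ls; cat > h.py <<'E'
import numpy as np, cv2
from plant import r
def ray(n,uv,info=None):
    c=info or r.camera_info(n); uv=np.atleast_2d(uv).astype(float)
    d=np.c_[(uv[:,0]-c['cx'])/c['fx'],(uv[:,1]-c['cy'])/c['fy']]
    s=d.copy()
    for _ in range(20): s=d/(1+c['k1']*(s**2).sum(1,keepdims=True))
    V=np.array(c['view']); R=V[:3,:3]; o=-R.T@V[:3,3]
    return o,np.c_[s[:,0],-s[:,1],-np.ones(len(s))]@R
def onz(n,uv,z,info=None):
    o,d=ray(n,uv,info); return o+d*((z-o[2])/d[:,2])[:,None]
E
python3 - <<'E'
from h import *
for n in("top","side"):
    cv2.imwrite(f"pics/{n}1.png",r.capture(n))
    c=r.camera_info(n);print(n,c['fx'],c['k1'],onz(n,[[320,240],[0,0],[639,479]],0).round(3).tolist())
s=r.get_state();print(s)
E
```

```text
pics
top 464.4605648256894 -0.11332774642080556 [[0.613, -0.004, 0.0], [1.302, 0.869, 0.0], [-0.001, -0.786, 0.0]]
side 434.7505937822858 -0.04911782625823686 [[0.63, 0.079, 0.0], [-4.818, 10.626, 0.0], [0.995, -0.628, 0.0]]
{'time_s': 0.1, 'joints': array([ 8.73805171e+01,  2.05873937e+01,  6.38198410e-01, -1.47098876e-02,
       -7.01376728e+01, -1.65067898e+01]), 'qd': array([ 0.05817662, -0.11792589,  0.19443586,  0.04010368,  0.01537326,
        0.03311247]), 'joint_torque': array([-1.19418033e-03, -5.84162235e+01,  2.93755746e+01,  7.01562345e+00,
        1.02669076e-02, -4.25422479e-05]), 'tcp_pos': array([0.22107186, 0.63732718, 0.24471892]), 'eef_rot': array([ 1.79912783e+02, -1.14245584e-02, -1.91312724e+01]), 'contact_force': array([-0.02962865, -0.10631094, -0.13270654]), 'moment': array([-0.02636763, -0.0020892 ,  0.02634872]), 'gripper_force': 0.0, 'gripper_width': 0.08728216617951762}
```

View pics/top1.png

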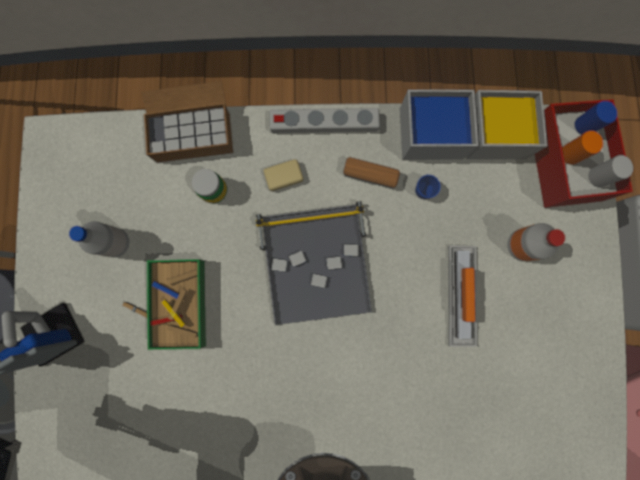

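View pics/side1.png

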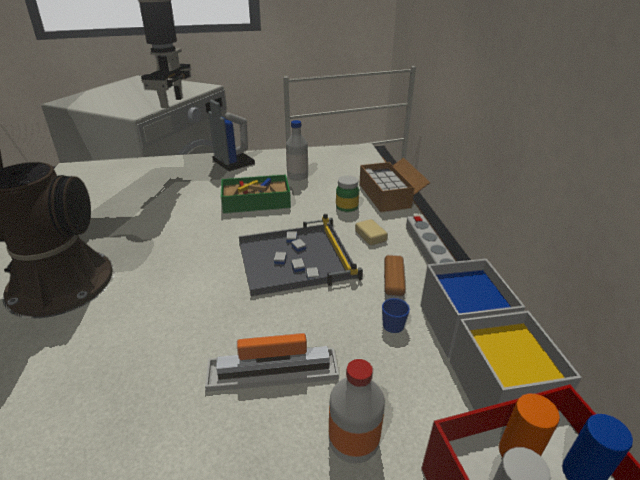

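The top view shows the dish and squeegee at about (463,295), with the orange bar at (468,294). The tray is at about (318,265), with the yellow stop along row 217. The tablets are at (280,265), (298,258), (319,281), (334,263) and (351,250). The side view shows the squeegee standing upright in its dish.

```bash
python3 - <<'E'
from h import *
im=cv2.imread("pics/top1.png"); hsv=cv2.cvtColor(im,cv2.COLOR_BGR2HSV)
def box(m,roi):
    x0,y0,x1,y1=roi; k=np.zeros_like(m); k[y0:y1,x0:x1]=m[y0:y1,x0:x1]
    cs,_=cv2.findContours(k,cv2.RETR_EXTERNAL,cv2.CHAIN_APPROX_NONE)
    return sorted([c for c in cs if cv2.contourArea(c)>25],key=cv2.contourArea,reverse=True)
def rect(c,z,nm):
    p=onz("top",c.reshape(-1,2),z)[:,:2]
    (cx,cy),(w,h),a=cv2.minAreaRect((p*1000).astype(np.float32)); print(nm,round(cx,1),round(cy,1),round(w,1),round(h,1),round(a,1))
og=cv2.inRange(hsv,(3,150,120),(18,255,255)); rect(box(og,(445,230,490,350))[0],.074,"bar")
ye=cv2.inRange(hsv,(20,120,90),(35,255,255)); rect(box(ye,(240,195,380,240))[0],.023,"stop")
g=cv2.cvtColor(im,cv2.COLOR_BGR2GRAY)
for c in box(cv2.inRange(g,125,255),(272,232,362,305)): rect(c,.019,"tab")
tr=cv2.inRange(g,40,115); rect(box(tr,(255,200,385,335))[0],.02,"tray")
print(g[290,440:490].tolist()); print(g[235:260,463].tolist(),g[335:352,463].tolist())
v=np.hstack([cv2.resize(im[235:355,435:495],None,fx=5,fy=5,interpolation=cv2.INTER_CUBIC),cv2.resize(im[205:325,250:380],None,fx=5,fy=5,interpolation=cv2.INTER_CUBIC)[:600,:500]])
cv2.imwrite("pics/crop1.png",v)
s=cv2.imread("pics/side1.png");hs=cv2.cvtColor(s,cv2.COLOR_BGR2HSV)
c=box(cv2.inRange(hs,(3,150,100),(18,255,255)),(220,320,320,370))[0]; print("sidebar",cv2.boundingRect(c))
E
```

```text
bar 478.5 -329.5 22.2 116.3 89.0
stop 662.9 14.1 13.0 221.9 7.6
tab 555.5 91.5 27.5 22.9 76.3
tab 517.8 1.4 27.4 22.0 77.5
tab 557.8 -34.7 22.0 28.0 5.9
tab 570.0 49.9 22.1 27.5 19.5
tab 587.8 -74.1 25.5 20.8 88.8
tray 560.0 -3.0 260.9 275.1 6.2
[131, 127, 126, 126, 125, 125, 124, 119, 106, 102, 107, 102, 94, 97, 88, 65, 68, 89, 106, 114, 104, 80, 72, 74, 76, 87, 97, 103, 105, 104, 103, 102, 101, 97, 91, 86, 88, 89, 91, 90, 90, 90, 91, 89, 98, 120, 141, 148, 148, 147]
[140, 138, 138, 141, 142, 143, 144, 143, 141, 132, 128, 126, 121, 126, 130, 133, 140, 146, 145, 145, 145, 144, 143, 144, 145] [145, 145, 144, 137, 132, 134, 139, 134, 126, 118, 126, 136, 141, 142, 142, 145, 146]
sidebar (238, 334, 68, 15)
```

View pics/crop1.png

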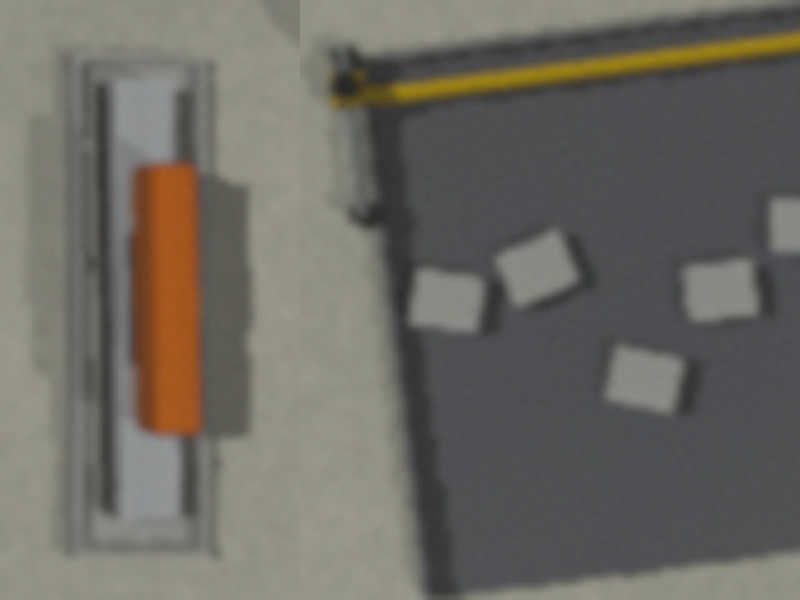

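The crop confirms the squeegee sits upright and centred in the dish. It also shows the stop's front edge and the left rim clearly. Next I'll fit lines to get the tray frame.

```bash
python3 - <<'E'
from h import *
im=cv2.imread("pics/top1.png"); hsv=cv2.cvtColor(im,cv2.COLOR_BGR2HSV); g=cv2.cvtColor(im,cv2.COLOR_BGR2GRAY).astype(float)
def fit(P,nm):
    for _ in range(3):
        vx,vy,x,y=cv2.fitLine(P.astype(np.float32),cv2.DIST_HUBER,0,.001,.001).ravel()
        e=abs((P[:,0]-x)*vy-(P[:,1]-y)*vx); P=P[e<max(.002,2*e.std())]
    print(nm,"pt",round(x,4),round(y,4),"ang",round(np.degrees(np.arctan2(vy,vx)),2),len(P)); return np.array([x,y]),np.array([vx,vy])
# stop: yellow band rows per column
ye=cv2.inRange(hsv,(20,110,70),(35,255,255))
lo=[];hi=[]
for u in range(272,354):
    k=np.where(ye[195:240,u])[0]
    if len(k): hi.append((u,195+k[0]-.5)); lo.append((u,195+k[-1]+.5))
fit(onz("top",hi,.023)[:,:2],"stop back"); S,sd=fit(onz("top",lo,.023)[:,:2],"stop front")
# rims: outer bright->dark transitions
L=[];R=[];F=[]
for v in range(250,305):
    d=np.diff(g[v]); u=255+np.argmin(d[255:290]); L.append((u+.5,v))
    u=350+np.argmax(d[350:385]); R.append((u+.5,v))
for u in range(285,365):
    d=np.diff(g[:,u]); v=300+np.argmax(d[300:335]); F.append((u,v+.5))
fit(onz("top",L,.02)[:,:2],"L outer");fit(onz("top",R,.02)[:,:2],"R outer");fit(onz("top",F,.0)[:,:2],"front")
print(g[270,260:285].astype(int).tolist(),g[270,355:380].astype(int).tolist(),g[305:330,320].astype(int).tolist())
# dish outer
cs=onz("top",[[449,290],[478,290],[463,246.5],[463,345]],.014);print(cs.round(4).tolist())
si=onz("top",[[435+107/5,290],[435+183/5,290],[463,235+78/5],[463,235+520/5]],.034);print(si.round(4).tolist())
E
```

```text
stop back pt 0.6679 0.0119 ang -83.68 82
stop front pt 0.6579 0.0121 ang -83.64 82
L outer pt 0.5247 0.1139 ang 6.47 43
R outer pt 0.5213 -0.1196 ang 6.4 53
front pt 0.4303 -0.011 ang -83.85 80
[144, 143, 141, 140, 139, 132, 123, 110, 91, 70, 58, 65, 81, 91, 96, 100, 101, 106, 113, 121, 127, 129, 128, 129, 122] [80, 79, 79, 80, 79, 76, 74, 70, 68, 74, 81, 88, 88, 90, 104, 126, 139, 143, 143, 145, 144, 145, 144, 145, 143] [79, 81, 80, 79, 81, 79, 80, 81, 81, 82, 80, 81, 81, 86, 107, 130, 140, 141, 141, 142, 141, 141, 143, 143, 146]
[[0.4889, -0.3014, 0.014], [0.487, -0.3705, 0.014], [0.5896, -0.3394, 0.014], [0.3611, -0.3297, 0.014]]
[[0.4886, -0.3129, 0.034], [0.4876, -0.3485, 0.034], [0.5785, -0.3325, 0.034], [0.3772, -0.3239, 0.034]]
```

Request:
jog_arm:
  deltas:
    - [[1, 4.5, -4, 0, 0], [1, 4.5, -4, 0, 0.05], [1, 4, -4.5, 0, 0.05], [1, 4, -4.5, 0, 0.05], [1, 3, -5, 0, 0.05], [1, 2, -5.5, 0, 0.05], [1, 1.5, -5.5, 0, 0.05], [1, 1, -5.5, 0, 0.016]]

```text
time_s: 1.1
tcp_pos: [0.4663, 0.2507, 0.2452]
eef_rot: [180.0, 0.0, -1.0]
contact_force: [0.3, 0.1, -0.4]
gripper_width: 0.0873
gripper_force: 0.0
```

Request:
jog_arm:
  deltas:
    - [[1, 0.15, -6, 0, 0], [1, 0.15, -6, 0, 0], [1, 0.15, -6, 0, 0], [1, 0.15, -6, 0, 0], [1, 0.15, -6, 0, 0], [1, 0.15, -6, 0, 0], [1, 0.15, -6, 0, 0], [1, 0.15, -6, 0, 0]]

```text
time_s: 2.1
tcp_pos: [0.4777, -0.2292, 0.2455]
eef_rot: [-180.0, -0.0, -1.0]
contact_force: [0.7, 0.3, 0.3]
gripper_width: 0.0876
gripper_force: 0.0
```

Request:
jog_arm:
  deltas:
    - [[1, 0, -6, 0, 0], [1, 0, -4, 0, 0], [1, 0, 0, 0, 0], [1, 0, 0, 0, 0]]

```text
time_s: 2.6
tcp_pos: [0.4778, -0.3271, 0.2451]
eef_rot: [-180.0, 0.1, -1.1]
contact_force: [-0.4, -0.3, 0.9]
gripper_width: 0.0878
gripper_force: 0.0
```

```bash
python3 - <<'E'
from h import *
i=r.camera_info("wrist"); im=r.capture("wrist"); cv2.imwrite("pics/w1.png",im)
import pickle; pickle.dump(i,open("w1.pkl","wb"))
hsv=cv2.cvtColor(im,cv2.COLOR_BGR2HSV)
m=cv2.inRange(hsv,(3,150,90),(18,255,255))
cs,_=cv2.findContours(m,cv2.RETR_EXTERNAL,cv2.CHAIN_APPROX_NONE); c=max(cs,key=cv2.contourArea)
p=onz("wrist",c.reshape(-1,2),.078,i)[:,:2]; print(cv2.minAreaRect((p*1000).astype(np.float32)),cv2.boundingRect(c))
s=r.get_state();print(s['tcp_pos'],s['eef_rot'],s['time_s'])
E
```

```text
((482.52239990234375, -331.3650207519531), (20.2791805267334, 117.29926300048828), 88.59246826171875) (306, 146, 25, 131)
[ 0.47802128 -0.32663334  0.2453493 ] [-1.79980228e+02  2.07191067e-02 -1.00498688e+00] 2.65
```

View pics/w1.png

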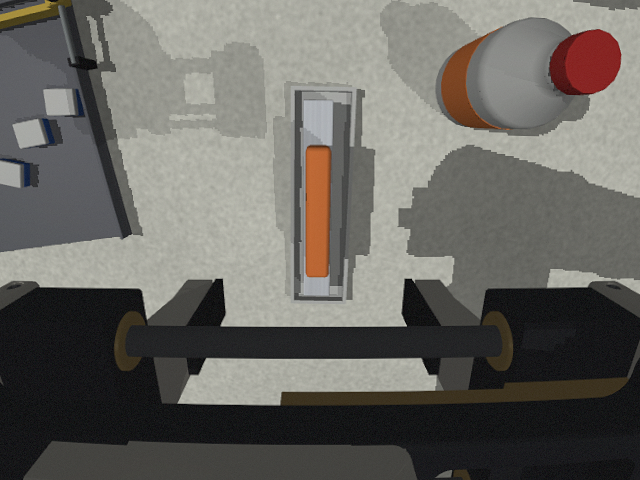

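The wrist view shows the bar at columns 306–331, rows 146–277. The dish's outer corners are at about (290,86), (362,90), (351,299) and (291,299).

Request:
jog_arm:
  deltas:
    - [[1, 0.2, -0.3, -4, 0], [1, 0, 0, -4, 0], [1, 0, 0, -3.5, 0], [1, 0, 0, -3, 0], [1, 0, 0, -2, 0], [1, 0, 0, -1, 0], [1, 0, 0, -0.6, 0], [1, 0, 0, 0, 0]]

```text
time_s: 3.65
tcp_pos: [0.4805, -0.33, 0.0649]
eef_rot: [180.0, -0.0, -1.0]
contact_force: [-0.1, 0.7, 0.2]
gripper_width: 0.088
gripper_force: 0.0
```

```bash
python3 - <<'E'
from h import *
import pickle; i=pickle.load(open("w1.pkl","rb"))
print(onz("wrist",[[290,86],[362,90],[351,299],[291,299]],.014,i).round(4)[:,:2].tolist())
print(onz("wrist",[[303,99],[333,100],[328,296],[302,296]],.034,i).round(4)[:,:2].tolist())
s=r.get_state();print(s['tcp_pos'],s['eef_rot'],s['time_s'],s['contact_force'])
E
```

```text
[[0.5946, -0.3072], [0.5898, -0.3767], [0.3659, -0.3687], [0.3672, -0.2999]]
[[0.5812, -0.32], [0.5798, -0.3476], [0.3805, -0.3416], [0.381, -0.3135]]
[ 0.48047234 -0.33004414  0.06492435] [ 1.79990976e+02 -2.52781178e-02 -9.89819907e-01] 3.65 [-0.08403842  0.721024    0.17476297]
```

Request:
jog_arm:
  deltas:
    - [[0, 0, 0, 0, 0], [-0.6, 0, 0, 0, 0], [-0.6, 0, 0, 0, 0], [-0.6, 0, 0, 0, 0], [-0.6, 0, 0, 0, 0]]
  force: 40

```text
time_s: 4.28
tcp_pos: [0.4802, -0.3303, 0.0646]
eef_rot: [180.0, -0.0, -1.0]
contact_force: [-1.0, -0.0, -0.2]
gripper_width: 0.043
gripper_force: 0.0
```

Request:
jog_arm:
  deltas:
    - [[-0.6, 0, 0, 0, 0], [-0.6, 0, 0, 0, 0], [-0.6, 0, 0, 0, 0], [-0.6, 0, 0, 0, 0], [-0.6, 0, 0, 0, 0]]

```text
time_s: 4.9
tcp_pos: [0.4801, -0.3302, 0.0645]
eef_rot: [-180.0, 0.0, -1.0]
contact_force: [-0.1, -1.3, -1.6]
gripper_width: 0.0215
gripper_force: 40.0
```

Request:
jog_arm:
  deltas:
    - [[-0.6, 0, 0, 0.5, 0], [-0.6, 0, 0, 2, 0], [-0.6, 0, 0, 3, 0], [-0.6, 0, 0, 3, 0], [-0.6, 0, 1, 0.5, -0.05], [-0.6, 0, 3, 0, -0.14], [-0.6, 0, 4, 0, -0.16], [-0.6, 0, 4, 0, -0.16]]

```text
time_s: 5.9
tcp_pos: [0.4798, -0.2093, 0.1547]
eef_rot: [-180.0, 0.0, -30.6]
contact_force: [0.5, 0.9, -2.1]
gripper_width: 0.0215
gripper_force: 40.0
```

Request:
jog_arm:
  deltas:
    - [[-0.6, 0, 4, 0, -0.16], [-0.6, 0, 4, 0, -0.16], [-0.6, 0, 4, 0, -0.16], [-0.6, -0.3, 4, 0, -0.16], [-0.6, -0.3, 3, 0, -0.16], [-0.6, -0.3, 1.1, 0, -0.13], [-0.6, 0, 0, 0, 0], [-0.6, 0, 0, 0, 0]]

```text
time_s: 6.9
tcp_pos: [0.4711, -0.0096, 0.1547]
eef_rot: [-180.0, 0.0, -83.4]
contact_force: [-0.3, -0.7, -2.2]
gripper_width: 0.0214
gripper_force: 40.0
```

```bash
python3 - <<'E'
from h import *
s=r.get_state();print(s['tcp_pos'],s['eef_rot'],s['time_s'],s['contact_force'],s['gripper_width'])
im=r.capture("top");cv2.imwrite("pics/t2.png",im)
i=r.camera_info("wrist"); w=r.capture("wrist")
import pickle; pickle.dump(i,open("w2.pkl","wb"))
cv2.imwrite("pics/w2.png",w)
E
```

```text
[ 0.47111915 -0.00957186  0.15468075] [-1.79999032e+02  1.60622096e-04 -8.33774931e+01] 6.9 [-0.28746666 -0.66620606 -2.20604258] 0.02140096599123727
```

View pics/w2.png

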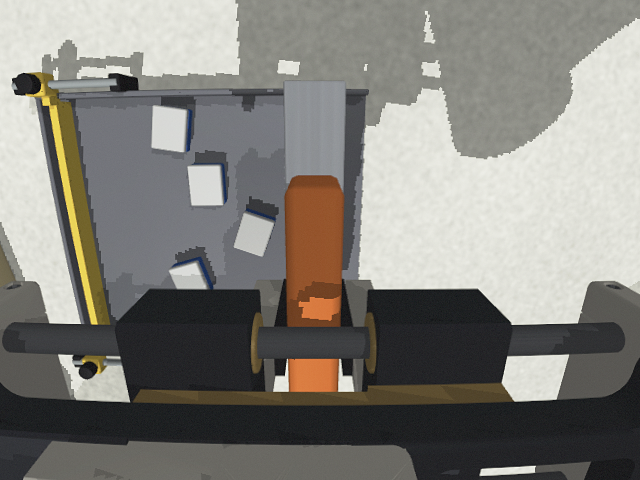

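The wrist view shows the squeegee clear above the front strip, with the tablets left of it. The -y rim runs along row 93 to its front corner at (368,93). The stop's front face meets the floor along (75,100)–(107,320).

```bash
python3 - <<'E'
from h import *
import pickle; i=pickle.load(open("w2.pkl","rb"))
th=np.radians(6.4); o=np.array([.5657,.0017]); R=np.array([[np.cos(th),-np.sin(th)],[np.sin(th),np.cos(th)]])
T=lambda uv,z:((onz("wrist",uv,z,i)[:,:2]-o)@R).round(4).tolist()
print("rim inner top/front corner",T([[368,91],[368,96],[250,93],[150,93]],.02))
print("stop face bottom",T([[75,100],[107,320]],.004),"top",T([[62,100],[98,320]],.023))
im=cv2.imread("pics/w2.png");
print("rim profile",im[84:110,230].mean(1).astype(int).tolist()); print("front",im[200,335:375].mean(1).astype(int).tolist())
hs=cv2.cvtColor(im,cv2.COLOR_BGR2HSV)
for v in(120,200,280): print(v,[tuple(map(int,hs[v,u])) for u in range(40,115,3)][:25] if v==200 else '')
print("tabs",T([[152,106],[188,166],[240,240],[274,220]],.019),"front edges",T([[262,256],[272,215]],.0))
print("squeegee end", T([[285,82],[345,82]],.03+.095))
E
```

```text
rim inner top/front corner [[-0.1334, -0.1051], [-0.1335, -0.1017], [-0.0489, -0.1035], [0.0241, -0.1045]]
stop face bottom [[0.0924, -0.1022], [0.0987, 0.0922]] top [[0.0902, -0.1013], [0.0943, 0.0809]]
rim profile [137, 139, 141, 142, 112, 79, 75, 120, 124, 123, 89, 76, 107, 108, 106, 107, 106, 108, 104, 107, 104, 109, 119, 122, 121, 122]
front [92, 90, 89, 90, 90, 90, 89, 83, 78, 72, 75, 74, 75, 74, 75, 76, 72, 71, 71, 92, 124, 123, 122, 121, 120, 116, 170, 230, 224, 220, 219, 219, 221, 222, 224, 224, 223, 223, 225, 227]
120 
200 [(30, 8, 229), (34, 9, 228), (34, 9, 227), (37, 10, 223), (30, 8, 231), (116, 17, 120), (114, 18, 71), (120, 12, 63), (111, 64, 56), (26, 160, 235), (26, 156, 235), (24, 158, 105), (24, 159, 114), (24, 161, 114), (24, 162, 113), (24, 166, 114), (107, 23, 76), (116, 16, 129), (109, 16, 124), (111, 15, 123), (113, 16, 124), (105, 17, 122), (113, 16, 124), (120, 15, 123), (116, 16, 126)]
280 
tabs [[0.024, -0.0955], [0.0011, -0.0515], [-0.0355, 0.0077], [-0.0635, -0.009]] front edges [[-0.0499, 0.0286], [-0.0598, -0.0083]]
squeegee end [[-0.0819, -0.1], [-0.1081, -0.1001]]
```

Top and wrist views disagree by about 4 mm on the tray's lateral centre. I'll look at the +y rim with the wrist camera too.

Request:
jog_arm:
  deltas:
    - [[-0.6, 0, 5, 0, 0], [-0.6, 0, 5, 0, 0], [-0.6, 0, 5, 0, 0], [-0.6, 0, 5, 0, 0], [-0.6, 0, 0, 0, 0], [-0.6, 0, 0, 0, 0]]

```text
time_s: 7.75
tcp_pos: [0.471, 0.1901, 0.1542]
eef_rot: [179.9, -0.0, -83.5]
contact_force: [0.1, 0.2, -2.6]
gripper_width: 0.0216
gripper_force: 40.0
```

```bash
python3 - <<'E'
from h import *
import pickle
i=r.camera_info("wrist"); w=r.capture("wrist"); pickle.dump(i,open("w3.pkl","wb")); cv2.imwrite("pics/w3.png",w)
print(r.get_state()['tcp_pos'])
E
```

```text
[0.47100546 0.18974399 0.15428084]
```

View pics/w3.png

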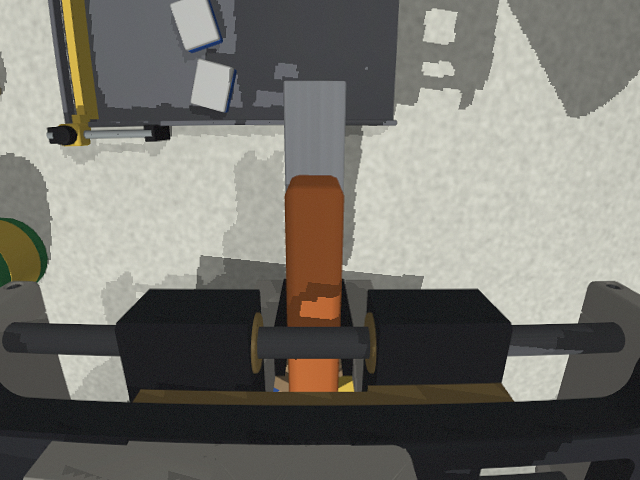

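The +y rim shows along row 122, with its front corner at about (396,122).

```bash
python3 - <<'E'
from h import *
import pickle
th=np.radians(6.4); o=np.array([.5657,.0017]); R=np.array([[np.cos(th),-np.sin(th)],[np.sin(th),np.cos(th)]])
for n,rows,us in(("2",range(84,104),(230,250,265,354)),("3",range(114,134),(230,250,265,370))):
    i=pickle.load(open(f"w{n}.pkl","rb")); im=cv2.imread(f"pics/w{n}.png").mean(2).astype(int)
    for u in us:
        print(n,u,list(rows)[0],im[rows.start:rows.stop,u].tolist())
    uv=[[us[0],v] for v in (rows.start,rows.start+5,rows.start+10,rows.start+15)]
    print("z.02",((onz("wrist",uv,.02,i)[:,:2]-o)@R)[:,1].round(4),"z.004",((onz("wrist",uv,.004,i)[:,:2]-o)@R)[:,1].round(4))
E
```

```text
2 230 84 [137, 139, 141, 142, 112, 79, 75, 120, 124, 123, 89, 76, 107, 108, 106, 107, 106, 108, 104, 107]
2 250 84 [139, 139, 140, 144, 122, 72, 80, 80, 74, 63, 51, 55, 58, 60, 58, 62, 59, 59, 63, 57]
2 265 84 [139, 137, 139, 140, 115, 76, 80, 77, 75, 65, 52, 71, 106, 108, 107, 106, 107, 106, 107, 115]
2 354 84 [133, 134, 134, 136, 134, 83, 83, 79, 75, 72, 55, 50, 57, 60, 62, 59, 63, 62, 61, 63]
z.02 [-0.1098 -0.1064 -0.103  -0.0995] z.004 [-0.1114 -0.1078 -0.1042 -0.1005]
3 230 114 [63, 65, 66, 65, 64, 56, 95, 104, 103, 104, 92, 165, 167, 165, 161, 165, 166, 171, 171, 172]
3 250 114 [65, 66, 66, 64, 66, 57, 97, 105, 105, 103, 95, 171, 167, 169, 170, 172, 172, 171, 168, 167]
3 265 114 [69, 65, 66, 66, 67, 59, 98, 105, 104, 104, 101, 143, 174, 169, 168, 168, 169, 167, 169, 170]
3 370 114 [69, 65, 67, 65, 66, 57, 66, 69, 67, 65, 49, 72, 189, 180, 179, 175, 174, 173, 169, 172]
z.02 [0.1094 0.1129 0.1164 0.12  ] z.004 [0.109  0.1127 0.1165 0.1202]
```

```bash
python3 - <<'E'
from h import *
import pickle
def fit(P,nm):
    P=P[:,:2]
    for _ in range(3):
        vx,vy,x,y=cv2.fitLine(P.astype(np.float32),cv2.DIST_HUBER,0,.0001,.0001).ravel()
        e=abs((P[:,0]-x)*vy-(P[:,1]-y)*vx); P=P[e<=max(.0007,2*e.std())]
    print(nm,round(x,4),round(y,4),round(np.degrees(np.arctan2(vy,vx)),2),len(P),round(e.std()*1e3,2))
for n,r0,sg in(("2",86,-1),("3",118,1)):
    i=pickle.load(open(f"w{n}.pkl","rb")); im=cv2.imread(f"pics/w{n}.png"); g=im.mean(2)
    uv=[]
    for u in list(range(185,280))+list(range(348,364)):
        d=np.abs(np.diff(g[:,u])); 
        b=range(84,90) if n=="2" else range(121,127)
        v=max(b,key=lambda k:d[k]); uv.append((u,v+.5))
    fit(onz("wrist",uv,.02,i),"rim outer"+n)
    hs=cv2.cvtColor(im,cv2.COLOR_BGR2HSV); ye=cv2.inRange(hs,(20,110,60),(35,255,255))
    br=cv2.inRange(hs,(20,110,180),(35,255,255))
    vs=range(110,285) if n=="2" else range(2,110)
    f=[];t=[]
    for v in vs:
        k=np.where(ye[v,30:130])[0]; 
        if len(k): f.append((30+k[-1]+.5,v))
        k=np.where(br[v,30:130])[0]
        if len(k): t.append((30+k[-1]+.5,v))
    fit(onz("wrist",f,.004,i),"stop bottom"+n); fit(onz("wrist",t,.023,i),"stop top"+n)
E
```

```text
rim outer2 0.5306 -0.1098 6.27 109 0.17
stop bottom2 0.6643 -0.0106 -83.65 175 0.13
stop top2 0.6638 -0.0146 -83.65 175 0.13
rim outer3 0.5353 0.1158 5.96 106 0.18
stop bottom3 0.6551 0.0731 -83.64 108 0.12
stop top3 0.6539 0.0778 -83.69 103 0.12
```

Request:
jog_arm:
  deltas:
    - [[-0.6, 0, -5, 0, 0], [-0.6, 0, -5, 0, 0], [-0.6, 0, -5, 0, 0], [-0.6, 0, -3, 0, 0], [-0.6, 0, -1.4, 0, -0.004], [-0.6, 0, 0, -2, 0], [-0.6, 0, 0, -2, 0], [-0.6, 0, 0, -1, 0]]

```text
time_s: 8.8
tcp_pos: [0.4707, -0.0037, 0.1038]
eef_rot: [179.9, -0.0, -83.8]
contact_force: [-0.1, -1.5, -3.0]
gripper_width: 0.0218
gripper_force: 40.0
```

Request:
jog_arm:
  deltas:
    - [[-0.6, 0, 0, -1, 0], [-0.6, 0, 0, -1, 0], [-0.6, 0, 0, -1, 0], [-0.6, 0, 0, -0.5, 0], [-0.6, 0, 0, -0.3, 0], [-0.6, 0, 0, 0, 0], [-0.6, 0, 0, 0, 0]]

```text
time_s: 9.68
tcp_pos: [0.4714, -0.0032, 0.0668]
eef_rot: [-180.0, 0.0, -83.8]
contact_force: [-0.3, 0.3, -2.3]
gripper_width: 0.0217
gripper_force: 40.0
```

```bash
python3 - <<'E'
from h import *
import pickle
i=r.camera_info("wrist"); w=r.capture("wrist"); pickle.dump(i,open("w4.pkl","wb")); cv2.imwrite("pics/w4.png",w)
s=r.get_state();print(s['tcp_pos'],s['eef_rot'],s['contact_force'],s['moment'])
E
```

```text
[ 0.47136275 -0.0032077   0.06684512] [-1.79968955e+02  7.35250429e-03 -8.37498086e+01] [ 0.86337887 -0.19998923 -2.84918935] [ 0.02358155 -0.05343623  0.0410118 ]
```

View pics/w4.png

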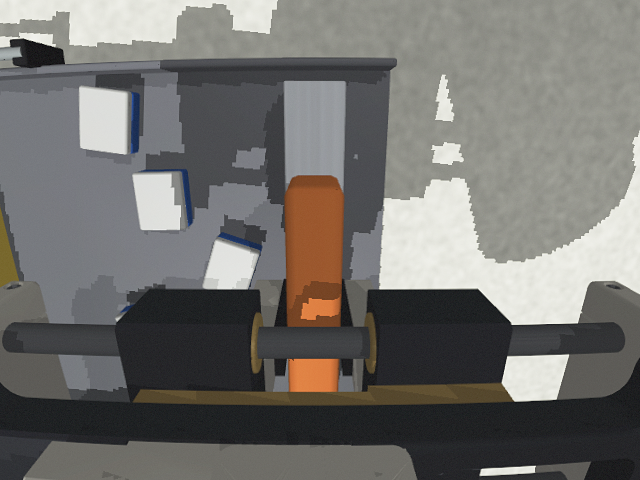

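The squeegee is inside the tray, ends clear of the rims (end row 82, rim inner edge row ~70), with all tablets ahead of it. I'll start pushing along the tray axis.

Request:
jog_arm:
  deltas:
    - [[-0.6, 0.3, 0.03, -0.1, 0.002], [-0.6, 0.6, 0.06, 0, 0], [-0.6, 0.6, 0.06, 0, 0], [-0.6, 0.6, 0.06, 0, 0], [-0.6, 0.6, 0.07, 0, 0], [-0.6, 0.6, 0.07, 0, 0], [-0.6, 0.6, 0.07, 0, 0], [-0.6, 0.6, 0.07, 0, 0]]

```text
time_s: 10.72
tcp_pos: [0.5165, 0.0017, 0.0655]
eef_rot: [180.0, -0.0, -83.6]
contact_force: [-0.5, -0.9, -2.1]
gripper_width: 0.0219
gripper_force: 40.0
```

Request:
jog_arm:
  deltas:
    - [[-0.6, 0.6, 0.06, 0, 0], [-0.6, 0.6, 0.06, 0, 0], [-0.6, 0.6, 0.06, 0, 0], [-0.6, 0.6, 0.07, 0, 0], [-0.6, 0.6, 0.07, 0, 0], [-0.6, 0.6, 0.07, 0, 0], [-0.6, 0.6, 0.07, 0, 0], [-0.6, 0.6, 0.07, 0, 0]]

```text
time_s: 11.72
tcp_pos: [0.5645, 0.0069, 0.0655]
eef_rot: [180.0, -0.0, -83.6]
contact_force: [-0.6, -0.4, -2.7]
gripper_width: 0.0218
gripper_force: 40.0
```

Request:
jog_arm:
  deltas:
    - [[-0.6, 0.6, 0.07, 0, 0], [-0.6, 0.6, 0.07, 0, 0], [-0.6, 0.5, 0.06, 0, 0], [-0.6, 0.5, 0.06, 0, 0], [-0.6, 0.5, 0.06, 0, 0], [-0.6, 0.3, 0.03, 0, 0], [-0.6, 0.3, 0.03, 0, 0], [-0.6, 0, 0, 0, 0]]

```text
time_s: 12.72
tcp_pos: [0.5975, 0.0108, 0.0656]
eef_rot: [-180.0, 0.0, -83.6]
contact_force: [-0.0, -0.4, -3.0]
gripper_width: 0.0217
gripper_force: 40.0
```

```bash
python3 - <<'E'
from h import *
import pickle
i=r.camera_info("wrist"); w=r.capture("wrist"); pickle.dump(i,open("w5.pkl","wb")); cv2.imwrite("pics/w5.png",w)
s=r.get_state();print(s['time_s'],s['tcp_pos'],s['eef_rot'],s['contact_force'],s['moment'])
E
```

```text
12.775 [0.59738213 0.01076406 0.06561203] [-1.79976350e+02  4.43380341e-03 -8.36400440e+01] [-0.45311417  0.84507418 -2.84295538] [ 0.09265853 -0.07223577 -0.00517752]
```

View pics/w5.png

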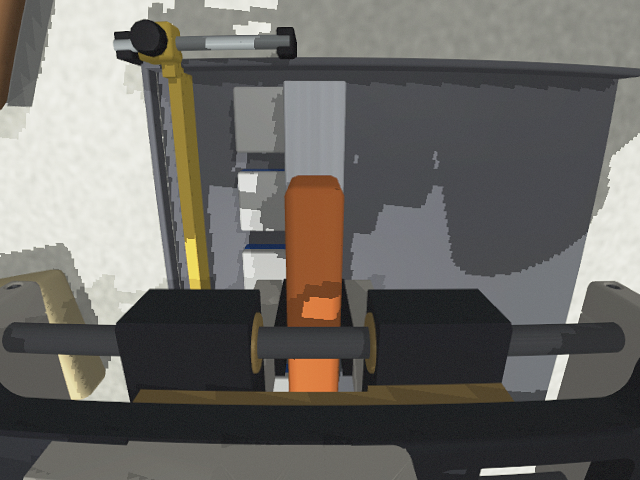

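Three tablets are visible in a row against the straight face, and the stop is still about 20 mm ahead.

Request:
jog_arm:
  deltas:
    - [[-0.6, 0.3, 0.03, 0, 0], [-0.6, 0.3, 0.03, 0, 0], [-0.6, 0.3, 0.03, 0, 0], [-0.6, 0.2, 0.03, 0, 0], [-0.6, 0.2, 0.02, 0, 0], [-0.6, 0.1, 0.01, 0, 0], [-0.6, 0.1, 0.01, 0, 0], [-0.6, 0, 0, 0, 0]]

```text
time_s: 13.78
tcp_pos: [0.6123, 0.0123, 0.0655]
eef_rot: [-180.0, -0.0, -83.6]
contact_force: [0.1, 0.8, -2.3]
gripper_width: 0.0218
gripper_force: 40.0
```

Request:
jog_arm:
  deltas:
    - [[-0.6, 0.1, 0.01, 0, 0], [-0.6, 0, 0, 0, 0], [-0.6, 0.1, 0.01, 0, 0], [-0.6, 0, 0, 0, 0]]

```text
time_s: 14.28
tcp_pos: [0.6143, 0.0126, 0.0656]
eef_rot: [-180.0, 0.0, -83.6]
contact_force: [0.1, -0.6, -2.1]
gripper_width: 0.0221
gripper_force: 40.0
```

Request:
jog_arm:
  deltas:
    - [[-0.6, 0.1, 0.01, 0, 0], [-0.6, 0, 0, 0, 0], [-0.6, 0.1, 0.01, 0, 0], [-0.6, 0, 0, 0, 0]]

```text
time_s: 14.78
tcp_pos: [0.6163, 0.0128, 0.0656]
eef_rot: [-180.0, 0.0, -83.6]
contact_force: [0.2, 0.2, -1.9]
gripper_width: 0.0218
gripper_force: 40.0
```

Request:
jog_arm:
  deltas:
    - [[-0.6, 0.1, 0.01, 0, 0], [-0.6, 0, 0, 0, 0]]

```text
time_s: 15.02
tcp_pos: [0.6173, 0.0129, 0.0656]
eef_rot: [-180.0, 0.0, -83.6]
contact_force: [-0.1, -0.2, -2.1]
gripper_width: 0.022
gripper_force: 40.0
```

```bash
python3 - <<'E'
from h import *
import pickle
i=r.camera_info("wrist"); w=r.capture("wrist"); pickle.dump(i,open("w6.pkl","wb")); cv2.imwrite("pics/w6.png",w)
s=r.get_state();print(s['time_s'],s['tcp_pos'],s['contact_force'])
g=w.mean(2).astype(int)
hs=cv2.cvtColor(w,cv2.COLOR_BGR2HSV); ye=cv2.inRange(hs,(18,100,30),(38,255,255))
for v in(105,130,200,260):
    k=np.where(ye[v,150:290])[0]; print(v,150+k.max(),g[v,180:286:2].tolist())
E
```

```text
15.075 [0.61726347 0.01282441 0.06556556] [ 0.04884484 -0.58799718 -2.60375435]
105 230 [230, 122, 72, 79, 81, 65, 58, 57, 96, 76, 77, 78, 65, 62, 60, 67, 117, 116, 116, 116, 116, 117, 88, 87, 88, 80, 59, 93, 134, 135, 135, 136, 135, 134, 135, 137, 134, 138, 136, 137, 137, 136, 137, 137, 138, 136, 118, 106, 105, 106, 105, 105, 125]
130 232 [229, 230, 211, 67, 79, 81, 64, 60, 55, 83, 74, 76, 75, 78, 60, 59, 81, 115, 116, 112, 114, 115, 106, 87, 88, 88, 69, 55, 120, 133, 133, 133, 136, 135, 135, 134, 135, 135, 136, 133, 134, 135, 134, 135, 133, 135, 136, 136, 102, 105, 104, 103, 110]
200 236 [226, 225, 224, 224, 226, 222, 90, 75, 79, 69, 62, 55, 81, 74, 113, 126, 127, 118, 108, 114, 112, 115, 114, 114, 116, 89, 88, 89, 85, 56, 121, 131, 132, 132, 133, 133, 131, 131, 131, 133, 132, 132, 135, 137, 133, 103, 101, 104, 102, 102, 104, 102, 88]
260 240 [227, 226, 227, 226, 227, 226, 225, 227, 224, 137, 127, 128, 81, 59, 58, 86, 132, 130, 130, 117, 113, 150, 188, 186, 187, 186, 191, 84, 89, 87, 73, 69, 217, 223, 222, 222, 222, 197, 200, 198, 199, 198, 196, 197, 198, 198, 198, 199, 198, 200, 200, 200, 202]
```

Request:
jog_arm:
  deltas:
    - [[-0.6, 0.05, 0.01, 0, 0], [-0.6, 0, 0, 0, 0], [-0.6, 0.05, 0, 0, 0], [-0.6, 0, 0, 0, 0]]

```text
time_s: 15.58
tcp_pos: [0.6182, 0.0129, 0.0656]
eef_rot: [-180.0, 0.0, -83.6]
contact_force: [-0.2, -0.0, -2.6]
gripper_width: 0.0221
gripper_force: 40.0
```

Request:
jog_arm:
  deltas:
    - [[-0.6, 0.05, 0.01, 0, 0], [-0.6, 0, 0, 0, 0]]

```text
time_s: 15.82
tcp_pos: [0.6187, 0.013, 0.0656]
eef_rot: [-180.0, -0.0, -83.6]
contact_force: [-0.9, 0.4, -2.3]
gripper_width: 0.0215
gripper_force: 40.0
```

Request:
jog_arm:
  deltas:
    - [[-0.6, 0.05, 0, 0, 0], [-0.6, 0, 0, 0, 0]]

```text
time_s: 16.08
tcp_pos: [0.6192, 0.013, 0.0655]
eef_rot: [-180.0, -0.0, -83.6]
contact_force: [-0.5, -0.0, -3.1]
gripper_width: 0.0215
gripper_force: 40.0
```

Request:
jog_arm:
  deltas:
    - [[-0.6, 0.05, 0.01, 0, 0], [-0.6, 0, 0, 0, 0]]

```text
time_s: 16.32
tcp_pos: [0.6197, 0.0131, 0.0656]
eef_rot: [-180.0, 0.0, -83.6]
contact_force: [-0.1, -0.1, -2.7]
gripper_width: 0.022
gripper_force: 40.0
```

Request:
jog_arm:
  deltas:
    - [[-0.6, 0.05, 0, 0, 0], [-0.6, 0, 0, 0, 0]]

```text
time_s: 16.58
tcp_pos: [0.6202, 0.0132, 0.0656]
eef_rot: [-180.0, 0.0, -83.6]
contact_force: [-0.9, -0.1, -3.0]
gripper_width: 0.0217
gripper_force: 40.0
```

Request:
jog_arm:
  deltas:
    - [[-0.6, 0.05, 0.01, 0, 0], [-0.6, 0, 0, 0, 0]]

```text
time_s: 16.82
tcp_pos: [0.6207, 0.0132, 0.0656]
eef_rot: [-180.0, -0.0, -83.6]
contact_force: [-0.0, -0.2, -1.9]
gripper_width: 0.0221
gripper_force: 40.0
```

Request:
jog_arm:
  deltas:
    - [[-0.6, 0.04, 0, 0, 0], [-0.6, 0, 0, 0, 0]]

```text
time_s: 17.08
tcp_pos: [0.6211, 0.0132, 0.0655]
eef_rot: [180.0, -0.0, -83.6]
contact_force: [-1.2, 0.1, -1.7]
gripper_width: 0.0216
gripper_force: 40.0
```

Request:
jog_arm:
  deltas:
    - [[-0.6, 0.04, 0.01, 0, 0], [-0.6, 0, 0, 0, 0]]

```text
time_s: 17.32
tcp_pos: [0.6212, 0.0132, 0.0655]
eef_rot: [180.0, -0.0, -83.6]
contact_force: [-0.7, 0.1, -1.5]
gripper_width: 0.022
gripper_force: 40.0
```

Request:
jog_arm:
  deltas:
    - [[-0.6, 0.03, 0, 0, 0], [-0.6, 0, 0, 0, 0]]

```text
time_s: 17.58
tcp_pos: [0.6213, 0.0132, 0.0654]
eef_rot: [180.0, -0.0, -83.6]
contact_force: [-3.4, -0.9, -1.1]
gripper_width: 0.0217
gripper_force: 40.0
```

```bash
python3 - <<'E'
from h import *
f=[]
for k in range(4):
    w=r.capture("wrist"); s=r.get_state(); f.append(s['contact_force']); 
print(np.round(f,2).tolist(),s['tcp_pos'],s['moment'])
g=w.mean(2).astype(int)
hs=cv2.cvtColor(w,cv2.COLOR_BGR2HSV); ye=cv2.inRange(hs,(18,100,30),(38,255,255))
for v in(105,130,200,260):
    k=np.where(ye[v,150:290])[0]; print(v,150+k.max(),g[v,220:270:2].tolist())
E
```

```text
[[-2.85, 0.23, -1.53], [-2.68, -1.34, -1.26], [-2.86, -1.19, -0.85], [-3.12, -0.61, 0.07]] [0.62139048 0.01317566 0.06545237] [-0.18806116  1.23762039  0.22008944]
105 232 [118, 114, 118, 114, 114, 115, 83, 117, 135, 135, 135, 135, 137, 137, 134, 136, 134, 138, 137, 136, 138, 136, 138, 136, 137]
130 234 [86, 116, 114, 114, 114, 112, 108, 84, 124, 136, 134, 134, 135, 134, 135, 135, 134, 133, 134, 134, 135, 134, 134, 135, 134]
200 238 [127, 112, 109, 141, 114, 115, 115, 115, 118, 87, 124, 132, 134, 131, 133, 131, 132, 135, 133, 134, 133, 136, 103, 106, 105]
260 242 [130, 133, 133, 116, 113, 192, 185, 187, 186, 188, 193, 87, 130, 224, 222, 223, 224, 223, 199, 198, 198, 198, 197, 197, 199]
```

Request:
jog_arm:
  deltas:
    - [[-0.6, 0.04, 0, 0, 0], [-0.6, 0, 0, 0, 0]]

```text
time_s: 18.02
tcp_pos: [0.6215, 0.0132, 0.0654]
eef_rot: [179.9, -0.0, -83.6]
contact_force: [-5.1, -0.9, 0.3]
gripper_width: 0.0212
gripper_force: 40.0
```

Request:
jog_arm:
  deltas:
    - [[-0.6, 0.03, 0.01, 0, 0], [-0.6, 0, 0, 0, 0]]

```text
time_s: 18.27
tcp_pos: [0.6215, 0.0132, 0.0653]
eef_rot: [179.9, -0.0, -83.6]
contact_force: [-6.4, -0.5, 0.6]
gripper_width: 0.0217
gripper_force: 40.0
```

Request:
jog_arm:
  deltas:
    - [[-0.6, 0.05, 0, 0, 0], [-0.6, 0, 0, 0, 0], [-0.6, 0, 0, 0, 0]]

```text
time_s: 18.65
tcp_pos: [0.6216, 0.0131, 0.0652]
eef_rot: [179.8, -0.0, -83.7]
contact_force: [-6.6, -0.8, 1.5]
gripper_width: 0.0221
gripper_force: 40.0
```

```bash
python3 - <<'E'
from h import *
f=[]
for k in range(5):
    w=r.capture("wrist"); s=r.get_state(); f.append(s['contact_force']); 
f=np.array(f);print(f.round(2).tolist(),(f[:,:2]@[.994,.11]).mean(),s['tcp_pos'],s['eef_rot'],s['moment'],s['time_s'])
E
```

```text
[[-6.13, -0.14, 1.46], [-6.35, 0.2, 1.14], [-6.83, -0.54, 1.53], [-6.71, -1.22, 1.11], [-7.44, -0.99, 1.9]] -6.711676755534789 [0.62156986 0.01315945 0.06519816] [ 1.79845355e+02 -8.30928734e-03 -8.36562819e+01] [9.35003533e-04 2.64873004e+00 2.54112288e-01] 18.9
```

Request:
jog_arm:
  deltas:
    - [[-0.6, 0.06, 0.01, 0.02, 0], [-0.6, 0, 0, 0, 0], [-0.6, 0, 0, 0, 0]]

```text
time_s: 19.27
tcp_pos: [0.6216, 0.0131, 0.0652]
eef_rot: [179.8, -0.0, -83.7]
contact_force: [-8.5, 0.3, 1.3]
gripper_width: 0.0219
gripper_force: 40.0
```

Request:
jog_arm:
  deltas:
    - [[-0.6, 0.04, 0, 0.02, 0], [-0.6, 0, 0, 0, 0], [-0.6, 0, 0, 0, 0]]

```text
time_s: 19.65
tcp_pos: [0.6217, 0.0131, 0.0652]
eef_rot: [179.7, -0.0, -83.7]
contact_force: [-8.7, -1.0, 0.9]
gripper_width: 0.022
gripper_force: 40.0
```

```bash
python3 - <<'E'
from h import *
f=[]
for k in range(8):
    w=r.capture("wrist"); s=r.get_state(); f.append(s['contact_force']); 
cv2.imwrite("pics/w7.png",w)
f=np.array(f);print(f.round(2).tolist(),(f[:,:2]@[.994,.11]).mean(),s['tcp_pos'],s['eef_rot'],s['moment'],s['time_s'])
E
```

```text
[[-8.38, 0.03, 0.55], [-7.77, 0.16, 0.47], [-7.72, -0.23, 0.67], [-8.25, 0.01, 1.87], [-8.21, -0.23, 1.3], [-8.78, 0.37, 1.79], [-8.54, -0.29, 1.44], [-8.79, -0.56, 0.23]] -8.263822984575622 [0.62167272 0.01315631 0.0651993 ] [ 1.79742594e+02 -1.11146235e-02 -8.36677458e+01] [0.12875268 3.41734828 0.26000314] 20.05
```

View pics/w7.png

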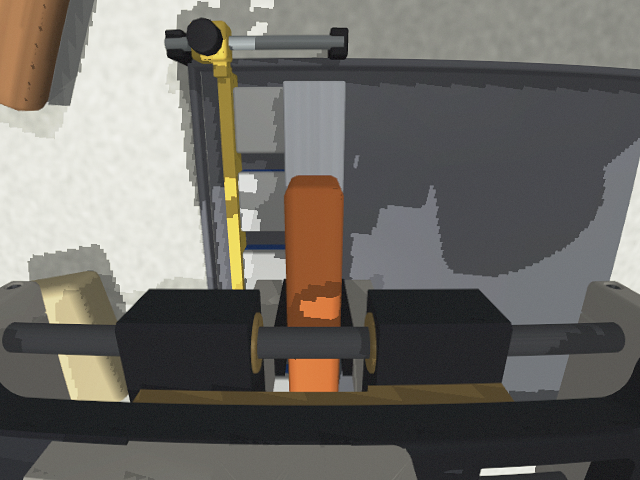

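The tablets sit between the squeegee's face and the yellow stop with no visible gap. A final slight press and hold, then back off before lifting.

Request:
jog_arm:
  deltas:
    - [[-0.6, 0.04, 0, 0, 0], [-0.6, 0, 0, 0, 0], [-0.6, 0, 0, 0, 0], [-0.6, 0, 0, 0, 0], [-0.6, 0, 0, 0, 0], [-0.6, 0, 0, 0, 0]]

```text
time_s: 20.8
tcp_pos: [0.6217, 0.0131, 0.0652]
eef_rot: [179.7, -0.0, -83.7]
contact_force: [-9.3, 0.2, 0.9]
gripper_width: 0.0216
gripper_force: 40.0
```

Request:
jog_arm:
  deltas:
    - [[-0.6, -0.15, -0.02, 0, 0], [-0.6, -0.2, -0.02, 0.05, 0], [-0.6, -0.4, -0.04, 0, 0], [-0.6, -0.6, -0.07, 0, 0], [-0.6, -1, -0.11, 0, 0], [-0.6, -1.5, -0.17, 0, 0], [-0.6, -1, -0.11, 0, 0], [-0.6, 0, 0, 0, 0]]

```text
time_s: 21.8
tcp_pos: [0.575, 0.008, 0.0667]
eef_rot: [-180.0, 0.0, -83.6]
contact_force: [0.1, -0.2, -2.8]
gripper_width: 0.0217
gripper_force: 40.0
```

```bash
python3 - <<'E'
from h import *
import pickle
w=r.capture("wrist"); cv2.imwrite("pics/w8.png",w)
s=r.get_state();print(s['time_s'],s['tcp_pos'],s['eef_rot'],s['contact_force'])
E
```

```text
21.85 [0.57584231 0.00818517 0.06685948] [-1.79957660e+02  1.07458631e-03 -8.36150809e+01] [-0.27460698  1.24573483 -2.13560605]
```

Request:
jog_arm:
  deltas:
    - [[-0.6, 0, 0, 1, 0], [-0.6, 0, 0, 3, 0], [-0.6, 0, 0, 3, 0], [-0.6, 0, 0, 2, 0], [-0.6, -1, -2, 0, 0.1], [-0.6, -1, -4, 0, 0.16], [-0.6, -1, -4, 0, 0.16], [-0.6, -1, -4, 0, 0.16]]

```text
time_s: 22.85
tcp_pos: [0.5361, -0.133, 0.1573]
eef_rot: [-180.0, -0.0, -50.1]
contact_force: [1.1, 0.4, -2.0]
gripper_width: 0.0219
gripper_force: 40.0
```

Request:
jog_arm:
  deltas:
    - [[-0.6, -1, -4, 0, 0.16], [-0.6, -1, -4, 0, 0.16], [-0.6, -1, -4, 0, 0.16], [-0.6, -1, -4, 0, 0.16], [-0.6, -0.8, -3, 0, 0.14], [-0.6, -0.8, -1.2, 0, 0.078], [-0.6, 0, 0, 0, 0], [-0.6, 0, 0, 0, 0]]

```text
time_s: 23.85
tcp_pos: [0.4803, -0.3337, 0.1568]
eef_rot: [180.0, -0.0, -1.3]
contact_force: [-0.1, 0.7, -2.3]
gripper_width: 0.0217
gripper_force: 40.0
```

```bash
python3 - <<'E'
from h import *
import pickle
i=r.camera_info("wrist"); w=r.capture("wrist"); cv2.imwrite("pics/w9.png",w); pickle.dump(i,open("w9.pkl","wb"))
s=r.get_state();print(s['time_s'],s['tcp_pos'],s['eef_rot'],s['contact_force'])
t=r.capture("top"); cv2.imwrite("pics/t9.png",t)
g=cv2.cvtColor(t,cv2.COLOR_BGR2GRAY); m=cv2.inRange(g,125,255); k=np.zeros_like(m); k[205:305,272:362]=m[205:305,272:362]
th=np.radians(6.35); o=np.array([.5657,.0017]); R=np.array([[np.cos(th),-np.sin(th)],[np.sin(th),np.cos(th)]])
for c in cv2.findContours(k,cv2.RETR_EXTERNAL,cv2.CHAIN_APPROX_NONE)[0]:
    if cv2.contourArea(c)>25:
        p=((onz("top",c.reshape(-1,2),.019)[:,:2]-o)@R*1000).astype(np.float32); print(cv2.minAreaRect(p))
g=w.mean(2).astype(int)
for v in(60,100): print(v,g[v,270:390:2].tolist())
E
```

```text
23.9 [ 0.48032565 -0.33351998  0.15676389] [ 1.79992899e+02 -2.52322567e-02 -1.28859278e+00] [ 0.18915751  0.04874085 -2.90785784]
((86.00028228759766, -2.7953109741210938), (31.21790313720703, 200.29051208496094), 0.11106350272893906)
((118.68952941894531, 5.067451477050781), (172.3721466064453, 21.223588943481445), 82.4600601196289)
60 [183, 179, 211, 209, 211, 212, 211, 212, 214, 211, 206, 200, 200, 200, 202, 207, 212, 213, 211, 208, 209, 211, 213, 214, 213, 215, 214, 211, 210, 214, 211, 208, 205, 205, 209, 212, 215, 216, 210, 208, 212, 206, 211, 211, 210, 209, 209, 208, 206, 210, 214, 217, 217, 214, 212, 213, 217, 216, 211, 210]
100 [184, 185, 181, 179, 189, 91, 89, 223, 222, 221, 221, 222, 222, 222, 222, 221, 220, 220, 221, 222, 220, 218, 219, 219, 217, 222, 223, 222, 220, 220, 221, 220, 221, 222, 220, 220, 219, 159, 192, 176, 177, 162, 188, 205, 210, 127, 128, 127, 131, 220, 220, 219, 215, 216, 212, 213, 213, 208, 210, 212]
```

View pics/w9.png

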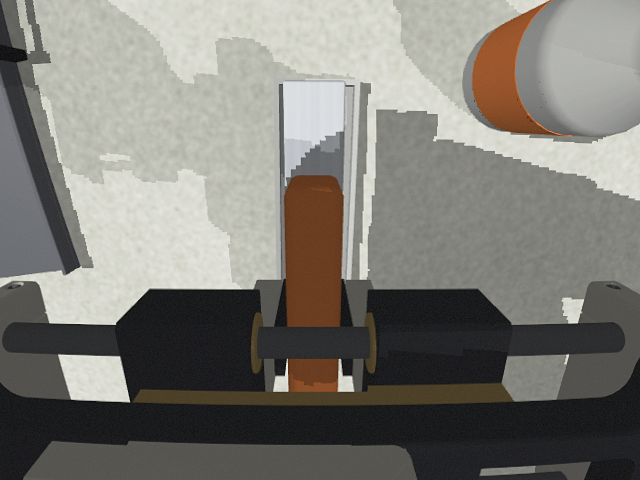

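The squeegee is directly above the dish: left wall at about column 280, right wall at columns 345–368. Lowering it now.

Request:
jog_arm:
  deltas:
    - [[-0.6, -0.1, -0.15, -2, -0.005], [-0.6, 0, 0, -2, 0], [-0.6, 0, 0, -2, 0], [-0.6, 0, 0, -1.5, 0], [-0.6, 0, 0, -1, 0], [-0.6, 0, 0, -0.4, 0], [-0.6, 0, 0, -0.2, 0], [-0.6, 0, 0, 0, 0]]

```text
time_s: 24.95
tcp_pos: [0.4791, -0.3355, 0.0658]
eef_rot: [180.0, -0.0, -1.5]
contact_force: [-0.5, 0.1, -2.3]
gripper_width: 0.022
gripper_force: 40.0
```

Request:
jog_arm:
  deltas:
    - [[-0.6, 0, 0, -0.05, 0], [-0.6, 0, 0, 0, 0]]

```text
time_s: 25.2
tcp_pos: [0.479, -0.3354, 0.0652]
eef_rot: [180.0, -0.0, -1.5]
contact_force: [-0.3, -0.0, -1.4]
gripper_width: 0.0215
gripper_force: 40.0
```

Request:
jog_arm:
  deltas:
    - [[-0.6, 0, 0, -0.05, 0], [-0.6, 0, 0, 0, 0]]

```text
time_s: 25.45
tcp_pos: [0.4789, -0.3354, 0.0645]
eef_rot: [180.0, -0.0, -1.5]
contact_force: [1.1, 0.1, -2.2]
gripper_width: 0.0219
gripper_force: 40.0
```

Request:
jog_arm:
  deltas:
    - [[-0.4, 0, 0, 0, 0], [-0.2, 0, 0, 0, 0], [0.2, 0, 0, 0, 0], [0.6, 0, 0, 0, 0], [0.6, 0, 0, 0, 0], [0.6, 0, 0, 0, 0], [0.6, 0, 0, 0, 0], [0.6, 0, 0, 0, 0]]

```text
time_s: 26.45
tcp_pos: [0.4789, -0.3354, 0.0645]
eef_rot: [180.0, 0.0, -1.5]
contact_force: [-0.1, -0.5, 0.0]
gripper_width: 0.0703
gripper_force: 0.0
```

Request:
jog_arm:
  deltas:
    - [[0.6, 0, 0, 1, 0], [0.6, 0, 0, 3, 0], [0.6, 0, 0, 4, 0], [0.6, 0, 0, 5, 0], [0.6, -1, 4, 3, 0], [0.6, 0, 6, 0, 0], [0.6, 0, 3, 0, 0], [0.6, 0, 0, 0, 0]]

```text
time_s: 27.45
tcp_pos: [0.469, -0.2038, 0.2258]
eef_rot: [-180.0, -0.1, -1.4]
contact_force: [0.0, -0.6, 0.4]
gripper_width: 0.0698
gripper_force: 0.0
```

```bash
python3 - <<'E'
from h import *
t=r.capture("top"); cv2.imwrite("pics/t10.png",t); sd=r.capture("side"); t1=cv2.imread("pics/top1.png"); s1=cv2.imread("pics/side1.png")
hsv=cv2.cvtColor(t,cv2.COLOR_BGR2HSV)
og=cv2.inRange(hsv,(3,150,60),(18,255,255)); k=np.zeros_like(og);k[230:350,445:495]=og[230:350,445:495]
c=max(cv2.findContours(k,0,1)[0],key=cv2.contourArea); print("bar",cv2.minAreaRect((onz("top",c.reshape(-1,2),.078)[:,:2]*1000).astype(np.float32)))
hs=cv2.cvtColor(sd,cv2.COLOR_BGR2HSV); k=cv2.inRange(hs,(3,150,60),(18,255,255))[300:385,200:340]
c=max(cv2.findContours(k,0,1)[0],key=cv2.contourArea); print("side bar",np.add(cv2.boundingRect(c),(200,300,0,0)),cv2.minAreaRect(c))
th=np.radians(6.35); o=np.array([.5657,.0017]); R=np.array([[np.cos(th),-np.sin(th)],[np.sin(th),np.cos(th)]])
g=cv2.cvtColor(t,cv2.COLOR_BGR2GRAY)
# rectify tray patch: x_t .02...11 , y_t -.11...11 at z .019, 1mm/px via top homography
P=np.array([[.02,-.11],[.11,-.11],[.11,.12],[.02,.12]]); W=np.c_[P@R.T+o,np.full(4,.019),np.ones(4)]
cI=r.camera_info("top"); C=(np.array(cI['view'])@W.T).T; s=np.c_[C[:,0]/-C[:,2],-C[:,1]/-C[:,2]]; s*=1+cI['k1']*(s**2).sum(1,keepdims=True)
uv=(s*[cI['fx'],cI['fy']]+[cI['cx'],cI['cy']]).astype(np.float32)
H=cv2.getPerspectiveTransform(uv,np.float32([[0,0],[90,0],[90,230],[0,230]]))
w=cv2.warpPerspective(t,H,(90,230)); cv2.imwrite("pics/rect.png",w); q=w.mean(2)
for y in range(0,230,6): print(y-110,''.join('#' if v>115 else '+' if v>95 else '.' for v in q[y,::2]))
e=r.get_state();print(e['time_s'],e['tcp_pos'],e['contact_force'])
E
```

```text
bar ((532.1025390625, -331.2475280761719), (6.129430770874023, 20.452024459838867), 7.765605926513672)
side bar [237 336  69  26] ((71.22731018066406, 48.348968505859375), (20.260189056396484, 68.64704132080078), 84.47245788574219)
-110 ......+++.....+++###################++++.....
-104 ......................................+++++..
-98 ......................................++##+..
-92 ......++++++++.....+.....+################+..
-86 .......+++++++++++++++...#################+..
-80 ........+++++++++++++...+#################+..
-74 ...........+++++++++++..+#################++.
-68 .........................#################+..
-62 .........................+################+..
-56 ......................................+###++.
-50 ..........................+###############+..
-44 .........................+################+..
-38 .........................+###############++..
-32 .........................+#############++++..
-26 .........................+##############+++..
-20 .........................+############+++++..
-14 .......................................++++..
-8 .............
[... 443 characters left out ...]
.........+#############++++..
52 ++++++++++++++++.........+############+++++..
58 ++++++++++++++++.........+############+++++..
64 ++++++++++++++++++++...................++++..
70 ++++++++++++++++++++++.................++++..
76 ++++++++++++++++++++++...........++++++++++..
82 +++++++++++++++++++++....+##############+++..
88 ++++++++++++++++++++++..+#############+++++..
94 +++++++++++++++++++++....+#############++++..
100 .+++++..................+#############++++...
106 .........................+##########+........
112 .............................................
118 ########+.......+++++++++++++++..++++........
27.55 [ 0.4690822  -0.20528806  0.225246  ] [0.85361311 0.49706316 0.10948135]
```

All five tablets sit square in one line against the stop. I'll move clear and check the squeegee in the dish.

Request:
jog_arm:
  deltas:
    - [[0.6, 0, 6, 0, 0], [0.6, 0, 6, 0, 0], [0.6, 0, 6, 0, 0], [0.6, 0, 6, 0, 0], [0.6, 0, 6, 0, 0], [0.6, 0, 4, 0, 0], [0.6, 0, 0, 0, 0]]

```text
time_s: 28.42
tcp_pos: [0.4695, 0.1363, 0.2244]
eef_rot: [180.0, 0.0, -1.4]
contact_force: [0.9, -0.5, -0.9]
gripper_width: 0.0703
gripper_force: 0.0
```

```bash
python3 - <<'E'
from h import *
t=r.capture("top"); sd=r.capture("side")
for nm,a,b in(("before",cv2.imread("pics/top1.png"),cv2.imread("pics/side1.png")),("now",t,sd)):
    og=cv2.inRange(cv2.cvtColor(a,cv2.COLOR_BGR2HSV),(3,150,60),(18,255,255)); k=np.zeros_like(og);k[230:350,445:495]=og[230:350,445:495]
    c=max(cv2.findContours(k,0,1)[0],key=cv2.contourArea); print(nm,cv2.minAreaRect((onz("top",c.reshape(-1,2),.078)[:,:2]*1000).astype(np.float32)))
    k=cv2.inRange(cv2.cvtColor(b,cv2.COLOR_BGR2HSV),(3,150,60),(18,255,255))[300:385,200:340]
    c=max(cv2.findContours(k,0,1)[0],key=cv2.contourArea); print(cv2.boundingRect(c),cv2.minAreaRect(c)[2])
    g=a.mean(2).astype(int); print(g[255,444:484].tolist())
print(r.get_state()['time_s'])
E
```

```text
before ((478.84619140625, -325.2723693847656), (26.99177360534668, 115.85504150390625), 87.55184936523438)
(38, 34, 68, 26) 84.68545532226562
[134, 128, 121, 115, 108, 112, 116, 101, 89, 92, 73, 61, 83, 110, 136, 145, 146, 145, 144, 144, 144, 145, 146, 145, 141, 124, 96, 79, 75, 86, 107, 118, 110, 108, 125, 137, 139, 140, 140, 142]
now ((477.5998229980469, -329.7392272949219), (27.0851993560791, 113.83001708984375), 87.47965240478516)
(36, 36, 70, 26) 84.80557250976562
[156, 147, 140, 133, 125, 130, 134, 117, 106, 123, 133, 123, 88, 67, 91, 131, 162, 168, 168, 167, 167, 167, 167, 168, 168, 167, 160, 134, 99, 90, 116, 134, 128, 125, 145, 158, 161, 162, 163, 164]
28.525
```

The squeegee is upright and on the dish floor, with the same bar size and angle in both views. It stands 4–5 mm from where it started, nearer the dish centre.

```bash
python3 -c "
from plant import r
print(r.close_job())"
```

```text
the job is handed in; nothing more can be done
None
```

The job is handed in at about 28.5 s: all five tablets were pushed as one row against the back stop and pressed at about 8–9 N for a little over a second, and the squeegee is back upright in its dish.

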